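Click a step attenuator round with a blade through its slot

ROBOT

A 7-joint arm with a two-finger parallel gripper is mounted at the origin on the work surface. World frame = base frame: x ahead of the robot, y to its left, z up, the work surface at z = 0. Lengths are in m, angles in rad, forces in N, time in s.
With the tool pointing down it reaches from about 0.35 to 0.9 m from the base axis. Payload 7.2 kg.
Tool frame: the origin (TCP) lies midway between the tips of the shut fingers; the grasp point (between the pads) lies manip.grasp_offset behind it (manip.grasp_offset is the distance from the TCP to the grasp point, in m); z points along the fingers, x is the direction in which the jaws open and shut, and the axes are right-handed (so a half turn about z gives the same grasp; the last joint's range is limited). The gripper opens to 88 mm and grips with 3 to 60 N. Pads are 20 mm wide; open, the fingers measure 115 mm over their backs; the gripper's body (75 mm by 178 mm) begins 61 mm behind the grasp point.
Start: joints at [-1.394, 0.411, -0.013, 1.596, 0.006, 1.134, -0.082], TCP at [0.151, 0.606, 0.202] pointing down, gripper open.
Joint ranges: [-2.95, 2.95], [-0.29, 1.99], [-1.47, 1.44], [0.14, 2.54], [-1.03, 4.17], [0.13, 1.85], [-2.86, 2.86]. Speed limits (rad/s): [2.39, 2.39, 3.01, 3.01, 3.14, 3.14, 3.14].

INTERFACE

Orientations are given as a unit quaternion [w, x, y, z].
In Python, from rig import manip, gripper_open, grab, imaging, telemetry gives the robot as it stands. The module is installed in compiled form; this text tells all that it offers. Calls block until the motion is done:
- manip.reach(position, orientation): joint-space move of the TCP to a pose.
- manip.move_straight(position, frame=None, feed=0.15, guard=None): straight line of the TCP; frame=None keeps the orientation; feed is the mean speed in m/s. With guard (N) it stops when the force on the tool has changed by that much, and returns True; else False.
- manip.set_joints(angles): joint-space move.
- gripper_open() and grab(newtons=None): open the fingers fully, or close them until they stop; newtons is the grip in N (None keeps the last).
- manip.hold(seconds).
- manip.inverse_kinematics(position, orientation): joint angles nearest the present ones, or None.
- imaging.get_image(name): name is "scene" or "top"; returns the picture (420x560x3 uint8, blue, green, red); there is no depth.
- imaging.get_calibration(name): a dict with "fx", "fy", "cx", "cy" (pixels), "R" (3x3) and "t" (3): a world point X has camera coordinates R X + t. Camera axes: x right, y down, z forward; pixel columns grow to the right and rows downward; lengths in m; the calibration is good to about 2 mm. A picture is of the moment at which its call begins. get_calibration takes no time and is no camera call.
A pose or a line that the arm cannot do raises manip.PlanningError and nothing moves.
- manip.hand_in(): hands the job in, once; it reports no verdict.
Readings, each from a call of its own:
- telemetry.current_clock(): time.
- telemetry.current_q(): joint angles.
- telemetry.current_joint_velocities(): joint speeds.
- telemetry.current_joint_torque(): joint torques, N m.
- telemetry.current_ee_pos(): TCP position.
- telemetry.current_tcp_rot(): TCP orientation.
- telemetry.current_ft_force(): force on the tool from outside, world axes, zero at the start.
- telemetry.current_moment(): the same for the moment, N m.
- telemetry.current_grip_width(): finger opening in m.
Only numpy, scipy, OpenCV 4.12 (cv2) and the standard library are available. Lean on these libraries where they do the work, as an engineer would, in place of code of your own. Each camera call takes 0.05 s, during which the arm holds its last target.

TASK

Take the adjusting blade out of its stand, put it through the slot in the top of the white attenuator box and click the star wheel inside forward, one tooth at a time, until the pointer stands straight up at its index post. Push gently: 14 N anywhere on the attenuator is too much. Then put the blade back in its stand, standing upright in its hole, and leave the other things on the bench where they are.

Things in the scene. Friction and masses are not known exactly. Their poses are not given: they have to be found in the camera images.
- attenuator: White box fixed to the bench, 160 mm along its x, 110 mm along its y, top at 70 mm; on top a 110 x 44 mm aluminium cover 3 mm thick, upper face at 73 mm. Origin: under the box's centre; z up. +x is forward along the slot; two coaxial sockets on the -x front. A clear guard, 24 mm thick, 91 mm high, stands on the +y side round the pointer.
- slot_nominal (a point): Point on the cover's upper face straight above where the wheel's axle would nominally be; axes as the attenuator's. Slot in the cover: from 14 mm behind (-x) to 15.5 mm ahead (+x), 14 mm wide. But cover, slot and wheel together (a cartridge) really sit up to 10 mm further to +x or -x, differently each time and not measured; y is true.
- slot_end_nominal (a point): Nominal +x end of the slot at the cover's upper face (really up to 10 mm off along x). A blade 4 mm thick in the gap above the axle, tip 18 mm below the cover's face, pushed to +x, takes the tooth ahead over its detent only in the last 3 mm before it meets this end, which is solid; stopped shorter, the wheel springs back. Pressing hard tilts the tool in the fingers. The detent takes about 3 N.
- axle_nominal (a point): Nominal centre of the star wheel (really up to 10 mm off along x), 36 mm below the cover's upper face; axle along y. Steel, 9 teeth 4 mm thick and 10 mm wide, tip radius 30 mm, hub radius 14 mm. At every rest a gap between two teeth is straight above the axle. Tooth tips come within 6 mm of the cover's face. Lift the blade 15 mm to clear the teeth.
- star (a joint): Angle (rad) of the star wheel. 0: the pointer (44 mm dark arm on the wheel's shaft, under the clear guard) stands straight up beside the small index post; negative: short of it. Grows as the wheel's top is pushed to the attenuator's +x (forward). A sprung detent has rests at whole multiples of 0.698 (one tooth); it starts 2 or 3 teeth short of 0.
- tool_handle (a point): Centre of the handle of the adjusting blade, a loose tool of 100 g standing upright in the stand. Handle: black, 20 x 20 mm, 60 mm tall (30 mm above and below this point). Below it a steel blade 40 mm long, 4 mm thick along its x and 8 mm wide along its y; blade tip 70 mm below this point. z up along the tool.
- stand: Grey block 70 x 70 mm, 48 mm high, fixed to the bench; origin at the centre of its underside. In its top centre a rectangular hole 11 mm (its x) by 15 mm (its y), 44 mm deep: the blade hangs in it and the handle's shoulder rests on the block's top, so that the handle's centre is 78 mm over the bench.
- case: Bystander: white plastic case 90 x 70 x 45 mm, origin under its centre.
- driver: Bystander: screwdriver, 150 mm, lying on the bench in front of the attenuator.
- breadboard: Bystander: white breadboard 55 x 165 mm with four small green boards, 21 mm high, origin under its centre.
- spool: Bystander: grey spool, 56 mm across, 40 mm tall, origin under its centre.
- terminator: Bystander: brass terminator, upright, 18 mm across and 28 mm tall, origin under its centre.
- multimeter: Bystander: grey hand meter 140 x 75 x 35 mm, origin under its centre.
- mug: Bystander: white mug 76 mm across, 90 mm tall, origin under its centre.

How it is judged:
By the outcome, as a careful person would: the job done as asked, in the order asked, and still so for the second after the job is handed in, with the robot touching nothing.
It also fails if it takes over 67 s, if anything falls off the work surface, if the arm or the gripper's body presses on something with over 40 N, if the wrist force passes 120 N, or if a joint passes its speed limit or range.

## Working session

There is one attempt and no reset: what is moved stays moved. The work goes in short steps, each a Python script; the robot and the scene stay as the last script left them, time stands still between calls to the robot, and variables do not carry over. Pictures are saved under pics/ and viewed, and the job is handed in when it is done.

```bash
mkdir -p pics
python3 - <<'E'
from rig import manip, imaging, telemetry
import cv2
for n in("scene","top"):
    cv2.imwrite(f"pics/{n}0.png",imaging.get_image(n))
    c=imaging.get_calibration(n);print(n,c)
print(manip.grasp_offset,telemetry.current_clock(),telemetry.current_ee_pos(),telemetry.current_tcp_rot(),telemetry.current_grip_width())
E
```

```text
scene {'fx': 400.51947525565896, 'fy': 400.51947525565896, 'cx': 279.2895792092012, 'cy': 202.78530261181177, 'R': array([[-0.26461319,  0.96433404,  0.0063027 ],
       [ 0.60672899,  0.17155932, -0.7761748 ],
       [-0.74957307, -0.20156206, -0.63048628]]), 't': array([ 0.14095654, -0.3073399 ,  1.49786191])}
top {'fx': 497.89096513068523, 'fy': 497.89096513068523, 'cx': 291.16738659010275, 'cy': 211.86629501415575, 'R': array([[ 0.00371542, -0.99988727,  0.01454821],
       [-0.9839775 , -0.00624884, -0.17818313],
       [ 0.17825395, -0.01365309, -0.98388979]]), 't': array([-0.01081135,  0.59059461,  1.28782867])}
0.0187 0.1 [0.15137726 0.60587713 0.20168497] [ 4.88493288e-04  7.88142254e-01  6.15492676e-01 -5.61453764e-04] 0.08794911892535374
```

View pics/scene0.png

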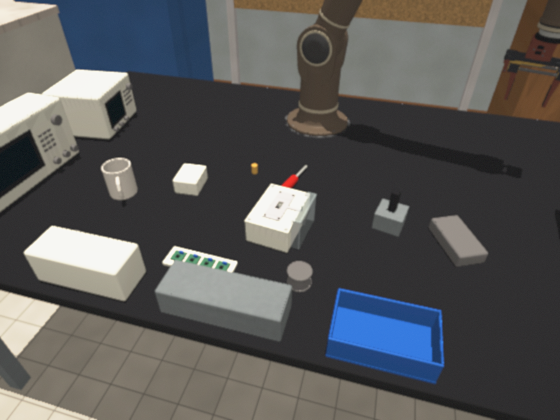

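View pics/top0.png

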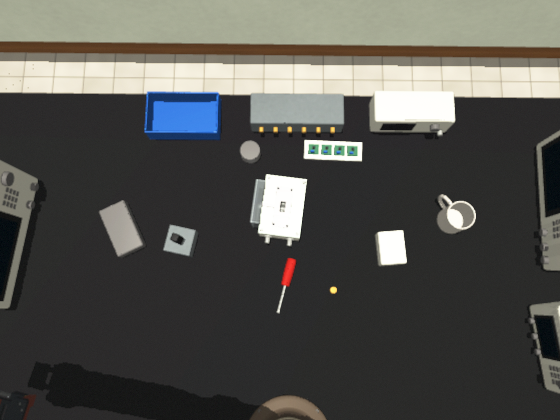

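The top view shows the attenuator at about (283,208) and the stand and tool at (180,240). I'll zoom in on both.

Run:
```python
import cv2,numpy as np
t=cv2.imread("pics/top0.png");s=cv2.imread("pics/scene0.png")
a=cv2.resize(t[165:255,240:320],None,fx=6,fy=6,interpolation=cv2.INTER_CUBIC)
b=cv2.resize(t[215:265,155:205],None,fx=6,fy=6,interpolation=cv2.INTER_CUBIC)
c=np.zeros((540,800,3),np.uint8);c[:540,:480]=a;c[:300,490:790]=b
cv2.imwrite("pics/crop_top.png",c)
a=cv2.resize(s[175:255,235:325],None,fx=5,fy=5,interpolation=cv2.INTER_CUBIC)
b=cv2.resize(s[185:240,365:415],None,fx=6,fy=6,interpolation=cv2.INTER_CUBIC)
c=np.zeros((400,800,3),np.uint8);c[:400,:450]=a;c[:330,460:760]=b
cv2.imwrite("pics/crop_scene.png",c)
```

```text
(no output)
```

View pics/crop_top.png

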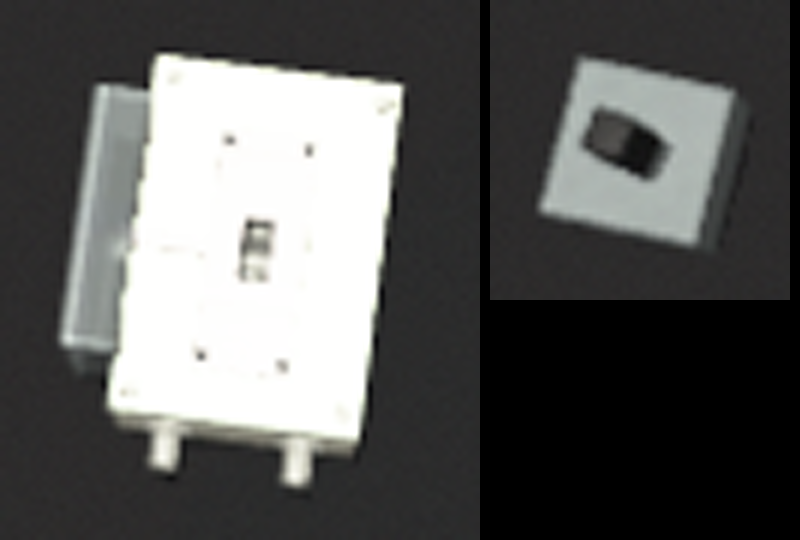

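View pics/crop_scene.png

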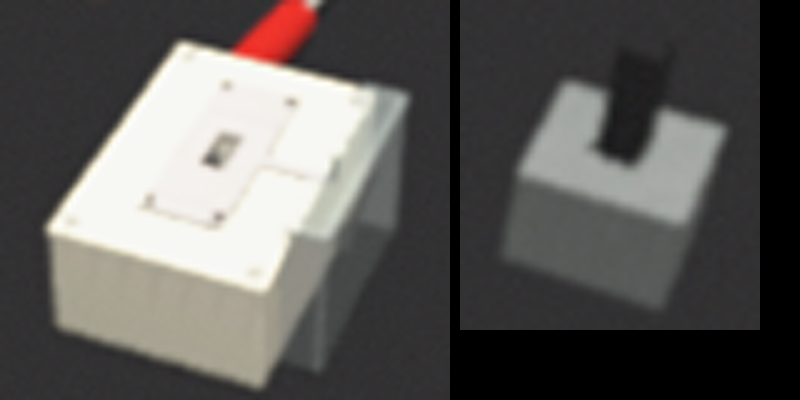

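```bash
cat > h.py <<'E'
import cv2,numpy as np
from rig import manip,gripper_open,grab,imaging,telemetry as T
def ray(n,uv,z):
    c=imaging.get_calibration(n);uv=np.asarray(uv,float).reshape(-1,2)
    d=np.c_[(uv[:,0]-c["cx"])/c["fx"],(uv[:,1]-c["cy"])/c["fy"],np.ones(len(uv))]@c["R"]
    o=-c["R"].T@c["t"]
    return o+d*((z-o[2])/d[:,2])[:,None]
def proj(n,X):
    c=imaging.get_calibration(n);p=np.asarray(X).reshape(-1,3)@c["R"].T+c["t"]
    return np.c_[p[:,0]/p[:,2]*c["fx"]+c["cx"],p[:,1]/p[:,2]*c["fy"]+c["cy"]]
E
python3 - <<'E'
from h import *
t=cv2.imread("pics/top0.png");s=cv2.imread("pics/scene0.png")
g=cv2.cvtColor(t,6).astype(float);gs=cv2.cvtColor(s,6).astype(float)
np.set_printoptions(precision=4,suppress=True,linewidth=150)
# picked corners: attenuator top face
A=np.array([[155,57],[403,87],[358,441],[108,410]])/6+[240,165]-.42
P=ray("top",A,.07);print("att top",P[:,:2],P.mean(0)); 
S=np.array([[182,42],[362,97],[267,292],[47,230]])/5+[235,175]-.4
P=ray("scene",S,.07);print("att scene",P[:,:2],P.mean(0))
# slot, screws
sc=np.array([[229,140],[309,150],[200,354],[282,366]])/6+[240,165]-.42
P=ray("top",sc,.073);print("screws top",P[:,:2],P.mean(0))
sc=np.array([[227,86],[292,102],[149,202],[218,217]])/5+[235,175]-.4
P=ray("scene",sc,.073);print("screws scene",P[:,:2],P.mean(0))
sl=np.array([[246,219],[274,221],[268,281],[240,278]])/6+[240,165]-.42
P=ray("top",sl,.073);print("slot top",P[:,:2],P.mean(0))
# stand
st=np.array([[578,57],[737,91],[698,247],[540,212]])/6+[155-490/6,215]-.42
P=ray("top",st,.048);print("stand top",P[:,:2],P.mean(0))
st=np.array([[568,80],[726,127],[685,223],[520,170]])/6+[365-460/6,185]-.42
P=ray("scene",st,.048);print("stand scene",P[:,:2],P.mean(0))
# automatic stand mask
m=((g>100)).astype(np.uint8);n,l,stt,c=cv2.connectedComponentsWithStats(m)
for x in (l[240,172],l[180,285]):
    cs,_=cv2.findContours((l==x).astype(np.uint8),0,2);cc=cs[0][:,0]
    z=.048 if x==l[240,172] else .07
    W=ray("top",cc,z)[:,:2].astype(np.float32);print(stt[x],cv2.minAreaRect(W))
# handle top
h=np.array([[592,107],[622,112],[615,162],[583,146]])
print(ray("top",np.array([[628,143]])/6+[155-490/6,215]-.42,.078), ray("top",np.array([[600,130]])/6+[155-490/6,215]-.42,.108))
E
```

```text
att top [[ 0.6906  0.0622]
 [ 0.6776 -0.0492]
 [ 0.5175 -0.0292]
 [ 0.5306  0.0807]] [0.6041 0.0161 0.07  ]
att scene [[ 0.5167 -0.0279]
 [ 0.5374  0.0751]
 [ 0.6925  0.0642]
 [ 0.6794 -0.0474]] [0.6065 0.016  0.07  ]
screws top [[ 0.6519  0.0286]
 [ 0.6476 -0.0071]
 [ 0.5553  0.0405]
 [ 0.5502  0.0044]] [0.6013 0.0166 0.073 ]
screws scene [[ 0.5512  0.0065]
 [ 0.5551  0.0421]
 [ 0.65   -0.0055]
 [ 0.6516  0.0294]] [0.602  0.0181 0.073 ]
slot top [[0.616  0.0207]
 [0.6152 0.0083]
 [0.5881 0.0108]
 [0.5894 0.0232]] [0.6022 0.0158 0.073 ]
stand top [[0.5562 0.319 ]
 [0.5413 0.2475]
 [0.4715 0.2621]
 [0.4867 0.3325]] [0.5139 0.2903 0.048 ]
stand scene [[0.4713 0.2665]
 [0.486  0.3345]
 [0.5546 0.3196]
 [0.5391 0.2513]] [0.5128 0.293  0.048 ]
[     0     42    560    378 166834] ((0.1488228142261505, -0.6873320937156677), (0.018030092120170593, 0.020711712539196014), 84.69451904296875)
[ 250  174   57   72 3102] ((0.5950630307197571, 0.02996629849076271), (0.13739413022994995, 0.18617357313632965), 83.13580322265625)
[[0.5139 0.2886 0.078 ]] [[0.5156 0.2942 0.108 ]]
```

```bash
cat >> h.py <<'E'
def Q(psi): return [0,np.cos(psi/2),np.sin(psi/2),0]   # Rz(psi)Rx(pi)
ATT=np.radians(-6.9);UX=np.array([np.cos(ATT),np.sin(ATT),0]);UY=np.array([-np.sin(ATT),np.cos(ATT),0])
STY=np.radians(-11.7);ST=np.array([.5134,.2916])
TIP=.0473  # tip below tcp
def snap(n,f):
    i=imaging.get_image(n);cv2.imwrite("pics/"+f,i);return i
def st(*a): print(*a,"t",round(T.current_clock(),2),"p",np.round(T.current_ee_pos(),4),"F",np.round(T.current_ft_force(),2),"w",round(T.current_grip_width(),4))
E
python3 - <<'E'
from h import *
np.set_printoptions(precision=3,suppress=True)
for k in (0,1,2,-1):
    a=manip.inverse_kinematics([*ST,.2],Q(STY+k*np.pi/2)); b=manip.inverse_kinematics([.602,.0165,.15],Q(ATT+k*np.pi/2)); print(k,a,b)
E
```

```text
0 [-0.965  0.375  0.488  1.712 -0.194  1.102 -0.622] [-0.615  0.493  0.709  1.749 -0.366  1.036  0.105]
1 [-0.734  0.354  0.177  1.697 -0.069  1.097  0.831] [-0.491  0.455  0.526  1.741 -0.262  1.016  1.58 ]
2 [-0.536  0.357 -0.081  1.683  0.032  1.103  2.31 ] [ 0.679  0.757 -1.239  1.661  0.745  1.278  2.312]
-1 [-1.127  0.415  0.719  1.722 -0.3    1.118 -2.092] [-0.744  0.564  0.924  1.756 -0.505  1.079 -1.338]
```

Run:
```python
from h import *
manip.reach([*ST,.17],Q(STY));st("above")
manip.move_straight([*ST,.0553],feed=.12,guard=8);st("down")
snap("scene","g1.png")
grab(40);st("grab")
manip.move_straight([*ST,.15],feed=.12);st("up")
i=snap("scene","g2.png")
c=proj("scene",[[*ST,.12]])[0].astype(int);print(c)
cv2.imwrite("pics/g2c.png",cv2.resize(i[c[1]-45:c[1]+45,c[0]-45:c[0]+45],None,fx=6,fy=6,interpolation=2))
```

```text
above t 1.85 p [0.5125 0.2934 0.1699] F [-0.02  0.08 -0.33] w 0.0878
down t 2.96 p [0.5139 0.2918 0.056 ] F [-1.08  0.61 -0.97] w 0.0878
grab t 4.06 p [0.5134 0.2916 0.0553] F [ 0.38 -0.23 -0.72] w 0.0197
up t 5.0 p [0.5129 0.2914 0.1493] F [ 0.32 -1.64 -1.53] w 0.0199
[396 186]
```

View pics/g2c.png

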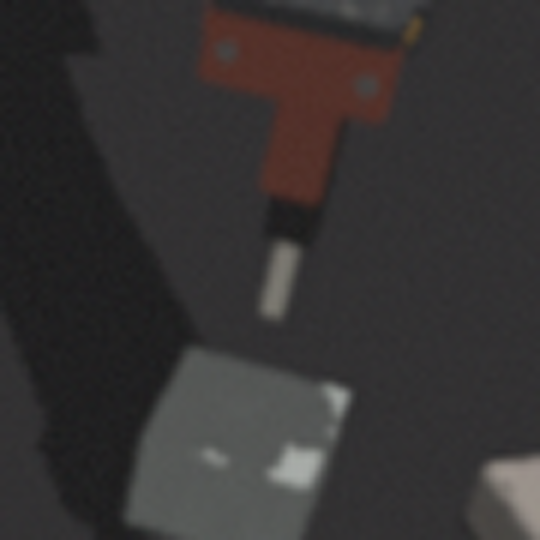

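Run:
```python
from h import *
p=np.array([.60,.10,.20])
out=[]
for k,a in enumerate((15,-75)):
    manip.reach(p,Q(np.radians(a)));st(a)
    i=snap("scene",f"r{k}.png")
    c=proj("scene",[p-[0,0,.03]])[0].astype(int)
    out.append(cv2.resize(i[c[1]-30:c[1]+30,c[0]-30:c[0]+30],None,fx=6,fy=6,interpolation=2))
t=snap("top","top1.png")
b=cv2.resize(t[215:265,155:205],None,fx=7,fy=7,interpolation=2)
cv2.imwrite("pics/rc.png",np.hstack(out));cv2.imwrite("pics/standhole.png",b)
```

```text
15 t 5.92 p [0.5994 0.1014 0.1991] F [-0.13  0.92 -0.65] w 0.02
-75 t 7.24 p [0.5997 0.1009 0.1998] F [-0.31 -0.25 -1.15] w 0.0201
```

View pics/rc.png

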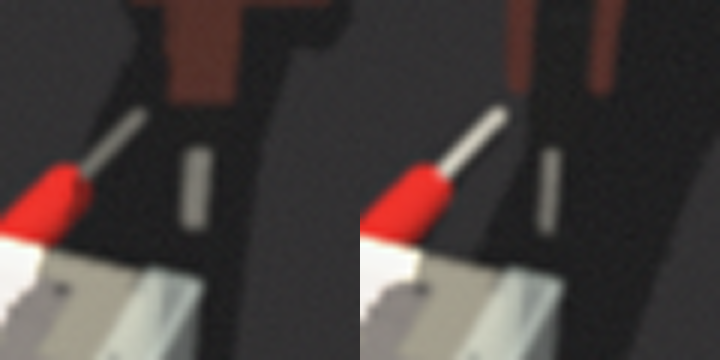

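View pics/standhole.png

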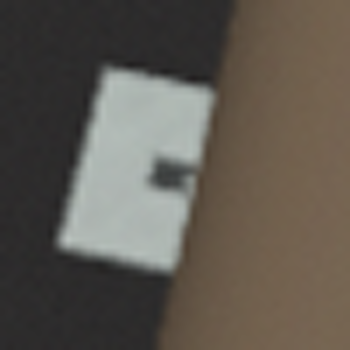

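Run:
```python
from h import *
np.set_printoptions(precision=4,suppress=True)
p=np.array([.60,.10,.20])
c=proj("scene",[p-[0,0,.03]])[0].astype(int)
for k,(ee,a) in enumerate((([.5994,.1014,.1991],15),([.5997,.1009,.1998],-75))):
    g=cv2.cvtColor(cv2.imread(f"pics/r{k}.png"),6).astype(float)
    ee=np.array(ee)
    for d in (.02,.027,.034,.040):
        q=ee-[0,0,d];e=proj("scene",[q])[0]
        r=int(round(e[1]));u=np.arange(int(e[0])-7,int(e[0])+8)
        v=g[r,u];w=np.clip(v-45,0,None);m=(w*u).sum()/w.sum()
        # px per mm along jaw-perp dir
        a_=np.radians(15);n=np.array([-np.sin(a_),np.cos(a_),0]);s=(proj("scene",[q+n*.01])[0]-e)/10
        print(a,d,e,"meas",m,"off mm along 105deg",(m-e[0])/s[0], v.astype(int))
```

```text
15 0.02 [314.8509 174.2156] meas 315.4849498327759 off mm along 105deg 1.448715325743011 [ 30  32  33  31  31  38  64 101 119 121 104  60  29  31  32]
15 0.027 [314.6611 176.719 ] meas 315.208904109589 off mm along 105deg 1.2578629484324062 [ 31  32  32  30  31  41  74 109 121 115  91  52  28  31  31]
15 0.034 [314.473  179.1985] meas 315.0415224913495 off mm along 105deg 1.311617757602901 [ 32  31  30  31  29  43  80 113 122 114  84  46  31  31  31]
15 0.04 [314.3132 181.3051] meas 314.8817204301075 off mm along 105deg 1.3169245962312204 [ 30  30  30  32  31  47  82 116 123 109  72  38  30  31  31]
-75 0.02 [314.6289 174.0022] meas 314.1489361702128 off mm along 105deg -1.0961455341337374 [ 49  47  39  33  27  40  78 112 108  64  33  31  32  32  28]
-75 0.027 [314.44   176.5082] meas 314.2121212121212 off mm along 105deg -0.5229337055701455 [ 43  36  30  31  32  46  81 110  98  55  30  29  32  31  35]
-75 0.034 [314.2529 178.9902] meas 314.06134969325154 off mm along 105deg -0.4416301735523587 [ 34  31  31  32  32  50  85 109  93  51  32  32  31  30  32]
-75 0.04 [314.0939 181.0988] meas 313.8333333333333 off mm along 105deg -0.6032758947153514 [ 32  30  31  31  35  55  90 107  84  45  29  33  34  33  33]
```

```bash
cat >> h.py <<'E'
SL=np.array([.602,.0168,0])-.0015*UY
E
python3 - <<'E'
from h import *
manip.reach([*SL[:2],.135],Q(ATT));manip.hold(.3);st("above")
print(manip.move_straight([*SL[:2],.1153],feed=.03,guard=3));st("in")
snap("scene","s1.png")
E
python3 -c "
import cv2;i=cv2.imread('pics/s1.png');cv2.imwrite('pics/s1c.png',cv2.resize(i[150:260,220:330],None,fx=5,fy=5,interpolation=2))"
```

```text
above t 8.77 p [0.6019 0.0157 0.1351] F [ 0.27 -0.53 -1.45] w 0.0196
False
in t 9.57 p [0.6019 0.0152 0.1154] F [-0.85  0.1  -0.94] w 0.02
```

View pics/s1c.png

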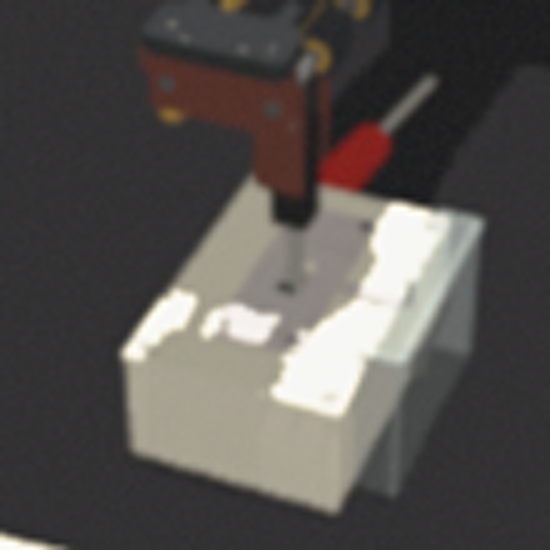

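The blade tip is in the slot, at about (290,280) in the crop. Next I'll touch the slot's +x end to find where it is.

Run:
```python
from h import *
p0=np.array([*SL[:2],.1153])
r=manip.move_straight(p0+UX*.022,feed=.02,guard=2.5);st("probe",r)
p=T.current_ee_pos();print("x along", (p-p0)@UX*1e3,(p-p0)@UY*1e3)
manip.hold(.1);st("hold")
p=T.current_ee_pos();print("x along", (p-p0)@UX*1e3)
```

```text
probe True t 10.33 p [0.6142 0.0138 0.1145] F [-0.44  0.61 -1.48] w 0.0202
x along 12.524174667098665 -0.03372044248572096
hold t 10.43 p [0.6139 0.0137 0.1142] F [-0.17  0.22 -0.46] w 0.0196
x along 12.193479069389785
```

Run:
```python
from h import *
p0=np.array([*SL[:2],.1153])
manip.move_straight(p0+UX*.009,feed=.03)
manip.hold(.2);st("back")
r=manip.move_straight(p0+UX*.020,feed=.015,guard=4);st("probe",r)
p=T.current_ee_pos();print("x along", (p-p0)@UX*1e3)
manip.hold(.2);st("hold")
p=T.current_ee_pos();print("x along", (p-p0)@UX*1e3)
```

```text
back t 10.89 p [0.6108 0.0143 0.1153] F [ 1.13  0.45 -0.87] w 0.0195
probe True t 11.33 p [0.6143 0.0137 0.1145] F [ 0.41 -0.46 -1.42] w 0.0196
x along 12.609036139840061
hold t 11.53 p [0.6139 0.0138 0.1141] F [ 0.31  0.02 -1.01] w 0.0199
x along 12.163046053679485
```

The second probe hit at the same place, about 12.6 mm along. That puts the gap above the axle at about −1.0 mm, so I'll try the first click.

```bash
cat >> h.py <<'E'
P0=np.array([*SL[:2],0]);C=.0126
def at(x,z): return P0+UX*x+np.array([0,0,z])
def along(): return round(float((T.current_ee_pos()-P0)@UX*1e3),2)
def click(g=7,xs=-.001,feed=.015,end=.002):
    manip.move_straight(at(xs,.1173),feed=.05);manip.hold(.15)
    r=manip.move_straight(at(xs,.1023),feed=.04,guard=5);st("down",r,along())
    if r: return False
    manip.move_straight(at(.006,.1023),feed=.04,guard=g)
    r=manip.move_straight(at(C+end,.1023),feed=feed,guard=g);st("push",r,along())
def lift():
    p=T.current_ee_pos();p[2]=.1175
    manip.move_straight(p,feed=.06);st("lift",along())
E
python3 - <<'E'
from h import *
click()
i=snap("scene","c1.png");cv2.imwrite("pics/c1c.png",cv2.resize(i[150:260,220:330],None,fx=5,fy=5,interpolation=2))
E
```

```text
down False -1.14 t 12.63 p [0.6007 0.0154 0.102 ] F [-0.39 -0.39 -1.33] w 0.0201
push False 13.35 t 13.68 p [0.6151 0.0137 0.1021] F [-5.74  1.05  2.43] w 0.0199
```

View pics/c1c.png

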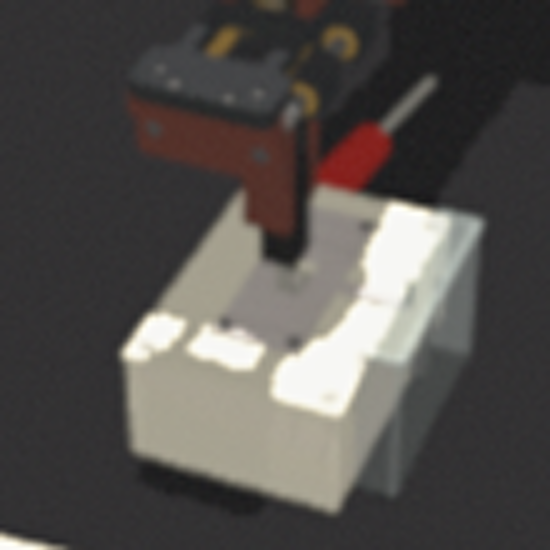

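Run:
```python
from h import *
lift();manip.move_straight(at(-.001,.1175),feed=.05);manip.hold(.1);st("b")
i=snap("scene","c2.png");t=snap("top","c2t.png")
a=cv2.resize(i[150:260,230:330],None,fx=5,fy=5,interpolation=2);b=cv2.resize(t[165:275,240:300],None,fx=5,fy=5,interpolation=2)
cv2.imwrite("pics/c2c.png",np.hstack([a,b]))
z=cv2.imread("pics/scene0.png")[190:240,280:325];z2=i[190:240,280:325]
cv2.imwrite("pics/guard.png",cv2.convertScaleAbs(np.hstack([cv2.resize(x,None,fx=8,fy=8,interpolation=2) for x in(z,z2)]),alpha=1.3))
```

```text
lift 13.31 t 14.14 p [0.615  0.0138 0.1182] F [-4.02  0.86  1.46] w 0.0194
b t 14.68 p [0.6012 0.0155 0.1177] F [-0.69  0.02 -1.12] w 0.02
```

View pics/c2c.png

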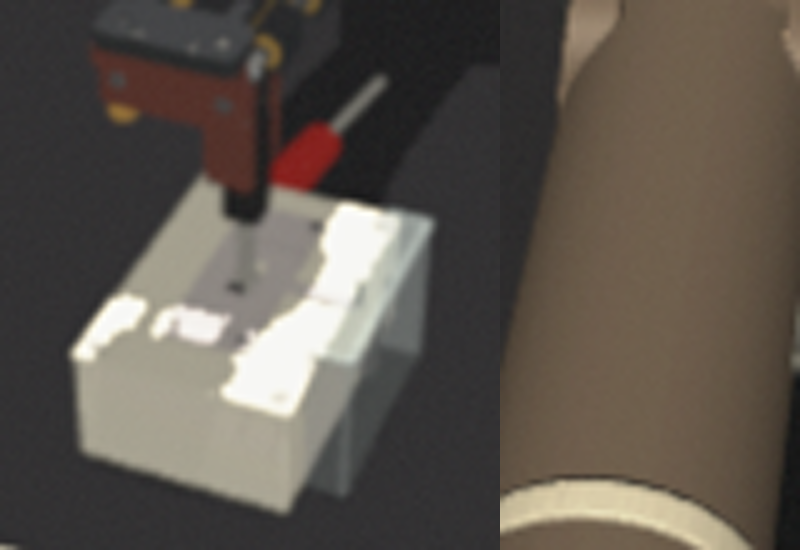

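View pics/guard.png

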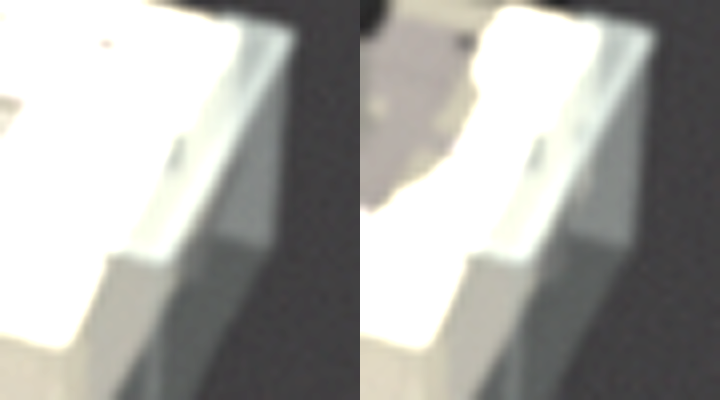

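```bash
cat >> h.py <<'E'
AX=np.array([.602,.0168,.037])-.0009*UX
def pointer_overlay(im,yo=.065):
    out=cv2.resize(im[185:255,270:330],None,fx=8,fy=8,interpolation=2)
    for k,col in ((0,(0,255,0)),(1,(0,255,255)),(2,(0,128,255)),(3,(0,0,255))):
        a=-k*.698
        pts=[AX+UY*yo+r*(np.sin(a)*UX+np.cos(a)*np.array([0,0,1])) for r in(.0,.044)]
        q=((proj("scene",pts)-[270,185]+.5)*8).astype(int)
        cv2.circle(out,tuple(map(int,q[1])),4,col,1)
    cv2.circle(out,tuple(map(int,q[0])),4,(255,0,0),1)
    return out
E
python3 - <<'E'
from h import *
a=cv2.imread("pics/scene0.png");b=cv2.imread("pics/c2.png")
c=cv2.imread("pics/r0.png")
d=cv2.convertScaleAbs(a.astype(np.int16)-b,alpha=3)
cv2.imwrite("pics/po.png",np.hstack([pointer_overlay(x)[:,:266*3//2] for x in(cv2.convertScaleAbs(b,alpha=1.5),)]+[cv2.resize(d[185:255,270:330],None,fx=6,fy=6,interpolation=2)[:560].repeat(1,0) if 0 else pointer_overlay(d)[:,:399]]))
E
```

```text
(no output)
```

View pics/po.png

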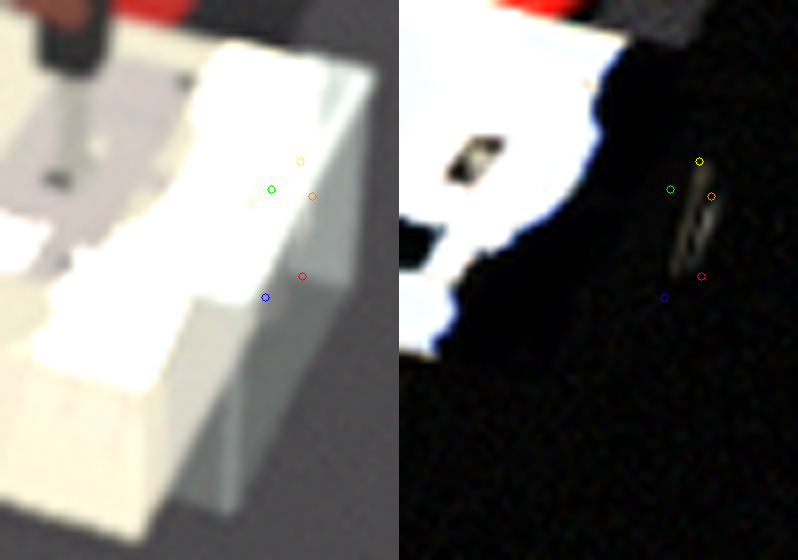

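The difference image shows the pointer moved from 2 teeth short (tip near the orange mark) to 1 short (yellow mark). One more click should do it.

Run:
```python
from h import *
click();lift();manip.move_straight(at(-.001,.1175),feed=.05);manip.hold(.1);st("b")
i=snap("scene","c3.png");b=cv2.imread("pics/c2.png");a=cv2.imread("pics/scene0.png")
f=lambda p,q:pointer_overlay(cv2.convertScaleAbs(p.astype(np.int16)-q,alpha=3))[:,:399]
cv2.imwrite("pics/po3.png",np.hstack([pointer_overlay(cv2.convertScaleAbs(i,alpha=1.2))[:,:399],f(i,b)]))
```

```text
down False -1.15 t 15.7 p [0.6007 0.0154 0.102 ] F [-0.02 -0.62 -0.43] w 0.0197
push False 13.33 t 16.75 p [0.6151 0.0137 0.1021] F [-5.95  0.7   2.67] w 0.0198
lift 13.29 t 17.16 p [0.615  0.0137 0.1182] F [-4.27  0.    1.36] w 0.02
b t 17.69 p [0.6012 0.0154 0.1177] F [ 0.04  0.28 -0.27] w 0.0201
```

View pics/po3.png

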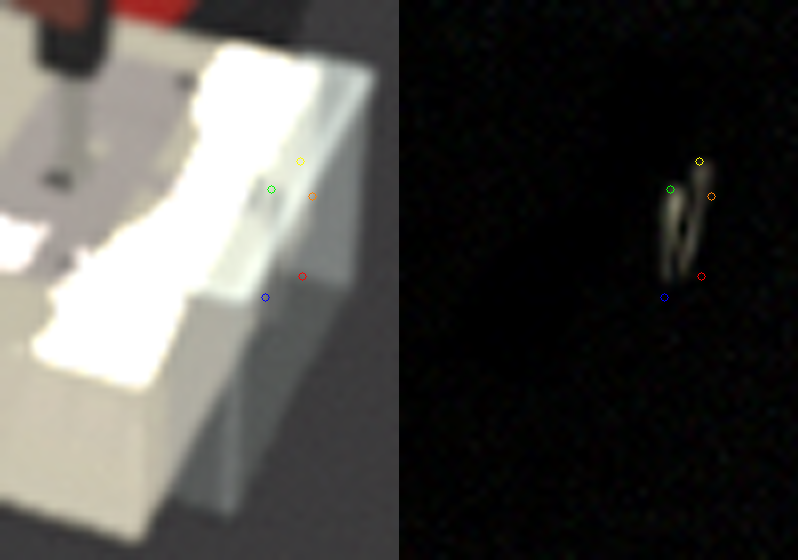

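The pointer moved from yellow to green, so it now stands straight up beside the post. I'll take the blade back to its stand.

Run:
```python
from h import *
manip.move_straight(at(-.001,.15),feed=.08)
manip.reach([*ST,.15],Q(STY));manip.hold(.3);st("above")
i=snap("scene","b1.png");c=proj("scene",[[*ST,.12]])[0].astype(int)
cv2.imwrite("pics/b1c.png",np.hstack([cv2.resize(x[c[1]-30:c[1]+45,c[0]-32:c[0]+32],None,fx=6,fy=6,interpolation=2) for x in (cv2.imread("pics/g2.png"),i)]))
```

```text
above t 19.72 p [0.514  0.2906 0.1501] F [-0.31  0.81 -0.7 ] w 0.0201
```

View pics/b1c.png

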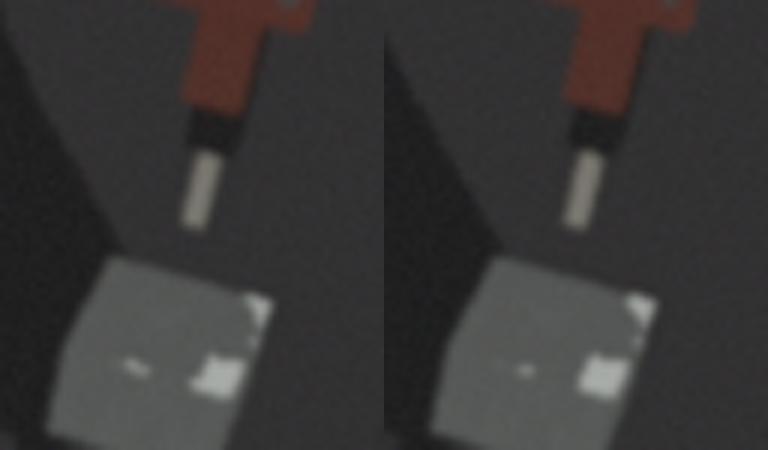

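The tool sits in the fingers as it did when I lifted it out, so I'll lower it.

Run:
```python
from h import *
r=manip.move_straight([*ST,.062],feed=.06,guard=4);st("down1",r)
if not r:
    r=manip.move_straight([*ST,.0545],feed=.02,guard=3);st("down2",r)
```

```text
down1 False t 21.38 p [0.5137 0.2918 0.0624] F [ 0.33 -0.66 -1.08] w 0.0202
down2 True t 21.77 p [0.5135 0.2917 0.0553] F [-0.74 -0.48  5.08] w 0.0201
```

Run:
```python
from h import *
gripper_open();manip.hold(.2);st("open")
manip.move_straight([*ST,.20],feed=.12)
manip.set_joints([-1.394,0.411,-0.013,1.596,0.006,1.134,-0.082]);st("away")
i=snap("scene","f.png");t=snap("top","ft.png")
a=cv2.resize(i[175:255,235:325],None,fx=4,fy=4,interpolation=2);b=cv2.resize(i[180:240,365:415],None,fx=5.33,fy=5.33,interpolation=2)[:320]
c=cv2.resize(t[215:265,155:205],None,fx=4,fy=4,interpolation=2)
o=np.zeros((320,800,3),np.uint8);o[:,:360]=a;o[:b.shape[0],365:365+b.shape[1]]=b
m=min(200,800-635);o[:200,635:800]=c[:,:165]
cv2.imwrite("pics/fc.png",o)
for n,f,g in(("scene","scene0.png",i),("top","top0.png",t)):
    d=cv2.absdiff(cv2.imread("pics/"+f),g).max(2)>25
    n_,l,s,ce=cv2.connectedComponentsWithStats(d.astype(np.uint8));print(n,[(x[:5].tolist()) for x in s[1:] if x[4]>3])
```

```text
open t 23.1 p [0.5129 0.2914 0.0547] F [ 0.25 -0.5  -0.01] w 0.088
away t 26.21 p [0.1537 0.606  0.2026] F [ 0.07  0.2  -0.34] w 0.0875
scene [[553, 73, 5, 2, 8], [389, 201, 2, 3, 5], [304, 209, 2, 5, 6], [307, 211, 2, 5, 5]]
top [[183, 239, 3, 3, 5], [171, 240, 7, 4, 9], [7, 396, 2, 2, 4]]
```

View pics/fc.png

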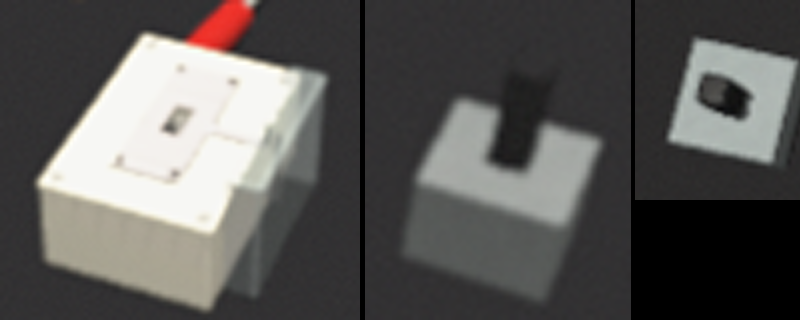

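The handle stands upright on the stand. The only other changes since the start are at the pointer, which is now at pixel (304,209), its straight-up position. I'll hand in.

```bash
python3 -c "
from h import *
manip.hand_in();st('end')"
```

```text
the job is handed in; nothing more can be done
the job is handed in; nothing more can be done
```

The job is done and handed in. The pointer stands straight up at its index post, and the blade is back upright in its stand. It took about 26 s of the 67 s allowed.

- **Clicks:** I found the slot's +x end by light touch (two probes agreed within 0.1 mm), then clicked the wheel forward twice. Difference images showed the pointer go from 2 teeth short to 1, then to 0, and the final picture agrees. It is faint behind the clear guard, so this rests on those images and not on a direct angle reading.
- **Force:** The wrist readings at the end of each push were about 6 N sideways (6.5 N overall). I read the force only at the end of each move, but each push would have stopped at a 7 N change and neither did, so the 14 N limit was kept.
- **Blade:** It seated at the same height it was lifted from, with a light touch on the stand. The final views show it upright.
- **Bench:** Start and end pictures differ only at the pointer, the tool handle (a shift of about a pixel within the hole's play) and a few pixels on the parked arm. None of the other things moved.

No check failed or disagreed.

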